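# Turn the reversible work plate and reseat it on its locating pins

## Robot

A 6-joint arm with a two-finger parallel gripper is mounted at the origin on a cart in front of the work surface, level with it; the furniture and walls round the work are solid. World frame = base frame: x ahead of the robot, y to its left, z up, the work surface at z = 0. Lengths are in m, angles in degrees, forces in N, time in s.
With the tool pointing down it reaches from about 0.3 to 0.85 m from the base axis. Payload 4.2 kg.
Tool frame: the origin (TCP) lies between the finger pads; the fingertips stand 25 mm ahead of it and the grasp point (between the pads) lies 6 mm ahead of it (env.tip_reach is the distance from the TCP to the fingertips, in m); z points along the fingers, y is the line along which they close (so a half turn about z gives the same grasp; the last joint's range is limited). The gripper opens to 91 mm and grips with 3 to 60 N. Pads are 32 mm wide; open, the fingers measure 118 mm over their backs; the gripper's body (76 mm by 178 mm) begins 60 mm behind the grasp point.
Start: joints at [61.994, 18.312, 89.639, -0, 72.044, -1.146], TCP at [0.26, 0.513, 0.239] pointing down, gripper open.
Joint ranges: [-177.97, 177.97], [-48.28, 115.42], [12.27, 149.76], [-77.06, 257.06], [2.81, 150.46], [-146.56, 146.56]. Speed limits (degrees/s): [147.25, 147.25, 180, 180, 180, 180].

## Interface

Orientations are given as a 3x3 rotation matrix whose columns are the frame's x, y, z axes.
In Python, from plant import env gives the robot as it stands.
- The arm moves only by the tool servo_tool, never from a script. Its argument "rows" is a list of rows, each a list of 3 entries, a list of its own where there are three numbers: the shift along the tool's x, y, z in units of 0.03 m (1.0 is 0.03 m), then the turn, a rotation vector about the tool's x, y, z in units of 5 degrees (1.0 is 5 degrees), then the opening, from 0 (shut) to 1 (fully open). In form: [[[tx, ty, tz], [wx, wy, wz], fingers], ...]. A call has 1 to 5 rows; each row shifts and turns the commanded pose from where the row before left it, along the tool's axes as they then stand; what a row does not reach is not made up. A row lasts 1/12 s, in which the tool goes at most 41.7 mm and 7.16 degrees, less where a joint would pass 70% of its speed; a pose out of reach is approached as far as the arm can. A call with a number of a shift or a turn outside -1 to 1 is refused whole. A call with a gripper value outside its range is refused whole. The fingers move at their own pace and stop on an object; "grip_force" is the grip in N (left out, the last holds). Time passes only in rows, so rows that do not move let the fingers close. It gives the time, the measured TCP pose, the force, the opening and the grip force at its end, in the units of the state.
- env.sense(): the state, without advancing time (a new reading comes with each control period).
- env.get_image(name): name is "scene" or "top" or "wrist"; returns the picture (480x640x3 uint8, blue, green, red); there is no depth.
- env.calibration(name): a dict with "K" (3x3 intrinsics, pixels), "k1" (the pictures are not rectified: a ray, as slopes to the right and down, at radius r is drawn at 1 + k1 r^2 times it, then the intrinsics apply), "origin" and "rotation" of the camera in the world. Camera axes: x right, y up, looking along -z (the intrinsics and any distortion apply to the point x, -y, -z); pixel columns grow to the right and rows downward; lengths in m; the calibration is good to about 2 mm. A picture is of the moment at which its call begins: read the wrist's pose just before it. calibration takes no time and is no camera call; for the wrist camera it gives the pose at the moment of the call.
- env.close_job(): hands the job in; it is judged then, once.
The state is a dict: "time": time; "q": joint angles; "joint_velocities": joint speeds; "joint_torque": joint torques, N m; "eef_pos": TCP position; "orientation": TCP orientation; "ft_force": force on the tool from outside, world axes, zero at the start; "ft_torque": the same for the moment, N m; "width": finger opening in m; "grip_force": force on a finger pad.
Only numpy, scipy, OpenCV 4.12 (cv2) and the standard library are available. Lean on these libraries where they do the work, as an engineer would, in place of code of your own. Each camera call takes 0.05 s, during which the arm holds its last target. There are 200 camera calls.

## Task

The reversible work plate leans bare steel side up on one wing of the V-shaped turning cradle. Without lifting it out of the cradle, push it over past upright so that it comes to rest, let go, green rubber side up on the opposite wing; then pick it up and gently set it on the pedestal, green side up, white-banded end over the pedestal's white-banded end, both pins through its holes and the plate lying flat on the seat. Do not let the plate fall onto the table, and leave the other things on the table where they are.

Things in the scene. Friction and masses are not known exactly. Their poses are not given: they have to be found in the camera images.
- plate: reversible steel work plate, 62 (x) x 96 (y) x 10 mm thick (z), about 0.25 kg, origin at its centre. +z face bare dark steel, -z face green rubber; the +y end has a white band. Two 12 mm through-holes on its long centre line. Starts bare face up on the cradle's +y wing, plain end down in the valley, white end sticking out 30 mm past the wing; 12 mm wider than the wing on each side.
- cradle: fixed turning cradle, blue foot 70 (x) x 110 (y) x 8 mm: two slick blue nylon wings rise to its +y and -y at 35 degrees from level from a valley along its x axis. Each wing is 38 mm wide (x), 66 mm long up the slope, 6 mm thick; outer ends 62 mm above the table. Origin: centre of the foot's underside.
- cradle_valley (a point): middle of the valley line, on the wings' upper surface, 24 mm above the table; axes as the cradle's. The valley acts as a hinge line: the plate, its outer end pushed up and over past upright, pivots there and falls onto the other wing
- cradle_far_rest (a point): where the plate's centre comes to rest when it lies on the cradle's -y wing with its end in the valley (36 mm to -y of the valley line, 56 mm above the table)
- pedestal: fixed seat: dark foot 90 (x) x 100 (y) x 6 mm, on it a grey block 38 (x) x 90 (y) mm whose flat top (the seat) is 34 mm above the table. Two steel pins, 8 mm across, 14 mm tall, the last 5 mm tapered, stand on its long centre line; its -y end has a white band. The seated plate overhangs the block by 12 mm on each long side. Origin: centre of the foot's underside.
- seat (a point): centre of the pedestal's flat top; axes as the pedestal's, so the seated plate's centre is 5 mm above it, its y axis pointing against the pedestal's
- pin_white_end (a point): foot of the pin nearer the pedestal's white-banded end (its y = -32 mm), at the height of the seat
- pin_plain_end (a point): foot of the other pin (pedestal y = +22 mm), at the height of the seat
- plate_white_hole (a point): centre of the plate's hole nearer its white-banded end (plate y = +32 mm), at mid thickness
- plate_plain_hole (a point): centre of the plate's other hole (plate y = -22 mm), at mid thickness
- pencil: bystander: red carpenter's pencil lying flat, 8x162x7 mm, origin at the middle of its underside, long axis y
- jar_clear: bystander: clear parts jar with a pale screw cap, standing, 44 mm across, 82 mm tall, origin at the centre of its underside
- tape_measure: bystander: yellow tape measure standing on edge, 36x83x62 mm, origin at the centre of its underside
- g_clamp: bystander: blue G-clamp lying on its side, 91x172x20 mm, origin at the middle of its underside
- ratchet: bystander: steel ratchet handle lying flat, 33x191x28 mm, long axis y, origin at the middle of its underside
- hinged_tin: bystander: flat red closed tin, 82x107x23 mm, origin at the centre of its underside

How it is judged:
By the outcome, as a careful person would: the job done as asked, in the order asked, and still so for the second after the job is handed in, with the robot touching nothing.
It also fails if it takes over 45 s, if anything falls off the work surface, if the arm or the gripper's body presses on something with over 40 N, if the wrist force passes 120 N, or if a joint passes its speed limit or range.

## Working session

There is one attempt and no reset: what is moved stays moved. The work goes in short steps, Python scripts to look and compute and a tool call to move; the robot and the scene stay as the last step left them, time stands still between calls to the robot, and variables do not carry over. Pictures are saved under pics/ and viewed, at most 10 in all, crops included, and the job is handed in when it is done.

Besides the shell and the picture viewer there is one more tool, called after "Request:" in YAML: its name, and indented under it one key for each argument. servo_tool: Moves the arm, as the interface text tells. Shifts and turns lie within -1 to 1; 1 stands for 0.03 m of shift or 5 degrees of turn. Its arguments: {"type":"object","properties":{"rows":{"type":"array","items":{"type":"array"}},"grip_force":{"type":"number"}},"required":["rows"]}

```bash
ls; mkdir -p pics
cat > h.py <<'E'
import numpy as np, cv2
from plant import env
def shot(n,f):
    im=env.get_image(n); cv2.imwrite('pics/'+f,im); return im
E
python3 - <<'E'
from h import *
for n in ('scene','top'):
    c=env.calibration(n); shot(n,n+'0.png'); print(n,c)
s=env.sense(); print(s)
E
```

```text
pics
scene {'K': array([[478.08183905,   0.        , 315.48703525],
       [  0.        , 478.08183905, 238.036285  ],
       [  0.        ,   0.        ,   1.        ]]), 'k1': -0.026156082061780953, 'origin': array([-0.06786098,  0.38500935,  0.47470167]), 'rotation': array([[-5.85032446e-01,  3.72542214e-01, -7.20381382e-01],
       [-8.11009558e-01, -2.67937228e-01,  5.20070321e-01],
       [ 7.31158088e-04,  8.88494198e-01,  4.58887268e-01]])}
top {'K': array([[601.70949542,   0.        , 316.41025253],
       [  0.        , 601.70949542, 242.15654623],
       [  0.        ,   0.        ,   1.        ]]), 'k1': -0.06649914827433595, 'origin': array([ 0.4546214 , -0.08788415,  1.18551443]), 'rotation': array([[ 0.01392528,  0.99788884, -0.06343455],
       [-0.9998358 ,  0.01316059, -0.01245671],
       [-0.01159558,  0.06359759,  0.99790826]])}
{'time': 0.1, 'q': array([ 6.19927383e+01,  1.83469440e+01,  8.96980071e+01, -3.29368688e-06,
        7.20417265e+01, -1.14582961e+00]), 'joint_velocities': array([-0.09755019,  0.00471105, -0.13891614, -0.01473049, -0.0221701 ,
        0.06159726]), 'joint_torque': array([ 1.28398937e-03, -4.13335097e+01, -2.32509756e+01,  7.31209782e-02,
        4.21664247e-02, -2.32146215e-05]), 'eef_pos': array([0.25961986, 0.51261444, 0.23822422]), 'orientation': array([[-8.92101875e-01,  4.51833752e-01, -7.10341699e-04],
       [ 4.51834310e-01,  8.92100876e-01, -1.33566651e-03],
       [ 3.01972413e-05, -1.51250735e-03, -9.99998856e-01]]), 'ft_force': array([ 0.42676119, -0.68135397, -0.44432591]), 'ft_torque': array([-0.02955039,  0.02252015, -0.02179707]), 'grip_force': 0.0, 'width': 0.09142971826832037}
```

View pics/top0.png

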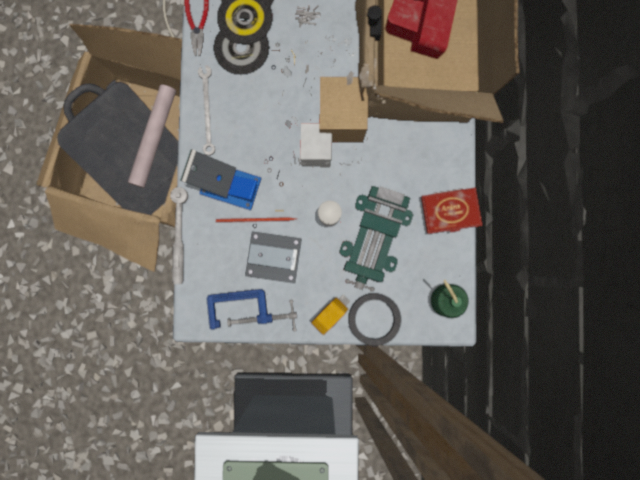

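View pics/scene0.png

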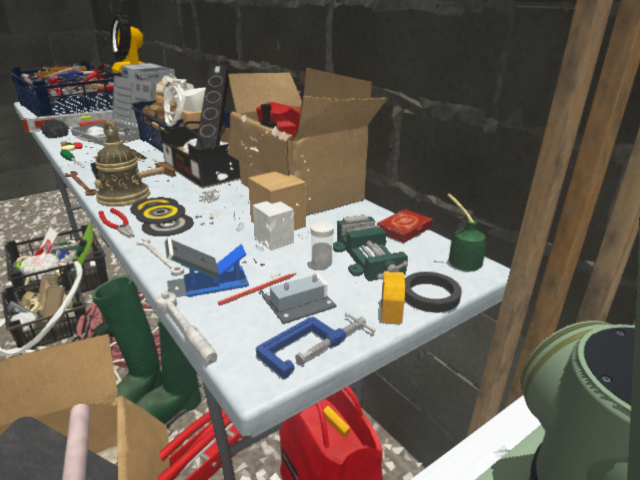

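The top view shows the plate at (208,170) on the cradle at (225,185), with its white end at (190,165), and the pedestal at (273,257). The pencil is at (255,219). The scene view confirms that the plate leans on the +y wing. Next I'll find where the wrist camera sits and zoom in.

Run:
```python
from h import *
s=env.sense(); c=env.calibration('wrist'); R=s['orientation']
print(R.T@(c['origin']-s['eef_pos'])); print(R.T@c['rotation']); print(c['K'],c['k1'],env.tip_reach)
t=cv2.imread('pics/top0.png')[140:310,160:340]; s0=cv2.imread('pics/scene0.png')[220:330,150:350]
a=cv2.resize(t,None,fx=3,fy=3,interpolation=2);cv2.imwrite('pics/ca.png',a)
```

```text
[ 0.07345592 -0.00119033 -0.14516316]
[[-1.98852896e-04  9.65835240e-01  2.59156807e-01]
 [ 9.99999882e-01  3.06999471e-04 -3.76829905e-04]
 [-4.43516605e-04  2.59156701e-01 -9.65835187e-01]]
[[366.22527197   0.         323.56025856]
 [  0.         366.22527197 239.11733845]
 [  0.           0.           1.        ]] -0.07204525658211708 0.025
```

View pics/ca.png

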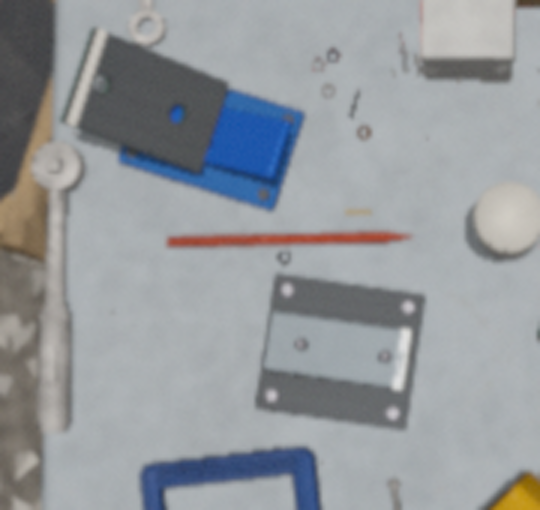

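The zoomed crop shows the plate's white end at the left (crop 97,27 to 65,122) and its lower end at (228,82) to (203,172). The pedestal foot corners are visible, with pins at (301,344) and (385,356) and the white band at the right.

```bash
cat >> h.py <<'E'
def rays(c,uv):
    uv=np.atleast_2d(np.array(uv,float)); K=c['K']; k=c['k1']
    d=(uv-K[:2,2])/K[0,0]; x=d.copy()
    for _ in range(20): x=d/(1+k*(x**2).sum(1,keepdims=True))
    v=np.c_[x[:,0],-x[:,1],-np.ones(len(x))]@c['rotation'].T
    return c['origin'],v
def onz(c,uv,z):
    o,v=rays(c,uv); return o+v*((np.asarray(z)-o[2])/v[:,2])[:,None]
def tri(cs,uvs):
    A=np.zeros((3,3));b=np.zeros(3)
    for c,uv in zip(cs,uvs):
        o,v=rays(c,uv); v=v[0]/np.linalg.norm(v[0]); P=np.eye(3)-np.outer(v,v); A+=P; b+=P@o
    return np.linalg.solve(A,b)
E
python3 - <<'E'
from h import *
np.set_printoptions(precision=4,suppress=True)
c=env.calibration('top')
f=lambda l:np.array(l)/3.+[160,140]
print(onz(c,f([(97,27),(65,122),(228,82),(203,172)]),[.087,.087,.032,.032]))
print(onz(c,f([(277,275),(425,295),(405,430),(257,408),(301,344),(385,356)]),[.006]*4+[.048]*2))
E
```

```text
[[0.6951 0.1591 0.087 ]
 [0.6354 0.1772 0.087 ]
 [0.6716 0.0848 0.032 ]
 [0.6127 0.0996 0.032 ]]
[[ 0.5486  0.0534  0.006 ]
 [ 0.5367 -0.0441  0.006 ]
 [ 0.4483 -0.0324  0.006 ]
 [ 0.4612  0.0647  0.006 ]
 [ 0.5018  0.0323  0.048 ]
 [ 0.4949 -0.021   0.048 ]]
```

```bash
cat >> h.py <<'E'
from scipy.spatial.transform import Rotation as Ro, Slerp
def plan(p1,R1,grip,n=None,start=None):
    "rows (tool axes, servo units) leading straight from the present pose to p1,R1"
    s=env.sense(); p,R=start or (s['eef_pos'],s['orientation'])
    d=np.array(p1)-p; w=(Ro.from_matrix(R).inv()*Ro.from_matrix(R1)).as_rotvec(degrees=True)
    n=n or int(np.ceil(max(np.linalg.norm(d)/.029,np.linalg.norm(w)/4.9)))
    sl=Slerp([0,1],Ro.from_matrix([R,R1])); out=[]
    for i in range(1,n+1):
        Rt=sl(i/n).as_matrix(); pt=np.array(p)*0+(s['eef_pos'] if start is None else start[0])+d*i/n
        t=np.round(R.T@(pt-p)/.03,2); r=np.round((Ro.from_matrix(R).inv()*Ro.from_matrix(Rt)).as_rotvec(degrees=True)/5,2)
        out.append([t.tolist(),r.tolist(),grip]); p=p+R@t*.03; R=R@Ro.from_rotvec(r*5,degrees=True).as_matrix()
    for i in range(0,n,5): print(str(out[i:i+5]).replace(' ',''))
    return p,R
def Rtool(ang,tilt=0):
    "tool y along the cradle x (heading ang deg); tilt: tool z leans to -y"
    a=np.radians(ang); R=np.c_[[-np.sin(a),np.cos(a),0],[np.cos(a),np.sin(a),0],[0,0,-1]]
    return R@Ro.from_euler('y',-tilt,degrees=True).as_matrix()
E
python3 - <<'E'
from h import *
print(Rtool(-17,35).round(2))
plan([.57,.06,.3],Rtool(-17),1)
E
```

```text
[[ 0.24  0.96 -0.17]
 [ 0.78 -0.29 -0.55]
 [-0.57  0.   -0.82]]
[[[-0.8,-0.44,-0.1],[-0.0,0.0,0.8],1],[[-0.83,-0.38,-0.1],[-0.0,0.0,0.8],1],[[-0.86,-0.32,-0.11],[-0.0,0.0,0.8],1],[[-0.88,-0.27,-0.1],[-0.0,0.0,0.81],1],[[-0.89,-0.2,-0.1],[-0.0,0.0,0.8],1]]
[[[-0.9,-0.14,-0.1],[-0.0,0.0,0.8],1],[[-0.91,-0.07,-0.11],[-0.0,0.01,0.8],1],[[-0.92,-0.01,-0.1],[-0.01,-0.0,0.8],1],[[-0.91,0.05,-0.1],[0.0,-0.0,0.8],1],[[-0.91,0.12,-0.11],[0.0,-0.0,0.8],1]]
[[[-0.9,0.18,-0.1],[0.0,-0.0,0.81],1],[[-0.88,0.24,-0.1],[0.0,-0.0,0.8],1],[[-0.86,0.31,-0.1],[-0.0,-0.0,0.8],1],[[-0.84,0.36,-0.11],[-0.0,-0.0,0.8],1],[[-0.81,0.42,-0.1],[-0.0,-0.0,0.8],1]]
[[[-0.78,0.48,-0.1],[-0.0,-0.0,0.8],1],[[-0.75,0.53,-0.11],[-0.0,0.0,0.8],1],[[-0.71,0.58,-0.1],[-0.0,0.0,0.8],1],[[-0.66,0.62,-0.1],[-0.0,0.0,0.81],1],[[-0.62,0.68,-0.11],[-0.01,0.0,0.8],1]]
```

Request:
servo_tool:
  rows:
    - [[-0.8, -0.44, -0.1], [0, 0, 0.8], 1]
    - [[-0.83, -0.38, -0.1], [0, 0, 0.8], 1]
    - [[-0.86, -0.32, -0.1], [0, 0, 0.8], 1]
    - [[-0.88, -0.27, -0.1], [0, 0, 0.8], 1]
    - [[-0.89, -0.2, -0.1], [0, 0, 0.8], 1]

```text
time: 0.52
eef_pos: [0.3377, 0.3984, 0.2537]
orientation: [[-0.682, 0.732, -0.001], [0.732, 0.682, -0.001], [-0.0, -0.001, -1.0]]
ft_force: [0.2, -0.2, 0.6]
width: 0.0913
grip_force: 0.0
```

Request:
servo_tool:
  rows:
    - [[-0.9, -0.14, -0.1], [0, 0, 0.8], 1]
    - [[-0.91, -0.07, -0.1], [0, 0, 0.8], 1]
    - [[-0.92, 0, -0.1], [0, 0, 0.8], 1]
    - [[-0.91, 0.05, -0.1], [0, 0, 0.8], 1]
    - [[-0.91, 0.12, -0.1], [0, 0, 0.8], 1]

```text
time: 0.93
eef_pos: [0.4157, 0.2855, 0.2688]
orientation: [[-0.39, 0.921, -0.001], [0.921, 0.39, -0.0], [-0.0, -0.001, -1.0]]
ft_force: [0.3, 0.9, -0.1]
width: 0.091
grip_force: 0.0
```

Request:
servo_tool:
  rows:
    - [[-0.9, 0.18, -0.1], [0, 0, 0.8], 1]
    - [[-0.88, 0.24, -0.1], [0, 0, 0.8], 1]
    - [[-0.86, 0.31, -0.1], [0, 0, 0.8], 1]
    - [[-0.84, 0.36, -0.1], [0, 0, 0.8], 1]
    - [[-0.81, 0.42, -0.1], [0, 0, 0.8], 1]

```text
time: 1.35
eef_pos: [0.4935, 0.1726, 0.2837]
orientation: [[-0.051, 0.999, -0.001], [0.999, 0.051, -0.0], [-0.0, -0.001, -1.0]]
ft_force: [0.7, 0.6, -0.5]
width: 0.0914
grip_force: 0.0
```

Request:
servo_tool:
  rows:
    - [[-0.78, 0.48, -0.1], [0, 0, 0.8], 1]
    - [[-0.75, 0.53, -0.1], [0, 0, 0.8], 1]
    - [[-0.71, 0.58, -0.1], [0, 0, 0.8], 1]
    - [[-0.66, 0.62, -0.1], [0, 0, 0.8], 1]
    - [[-0.62, 0.68, -0.1], [0, 0, 0.8], 0]

```text
time: 1.77
eef_pos: [0.5713, 0.0596, 0.2986]
orientation: [[0.293, 0.956, -0.001], [0.956, -0.293, 0.0], [-0.0, -0.001, -1.0]]
ft_force: [0.0, -0.1, 0.2]
width: 0.087
grip_force: 0.0
```

Run:
```python
from h import *
s=env.sense(); print(s['eef_pos'],s['time'],s['q'],s['ft_force']); 
import pickle
c=env.calibration('wrist'); shot('wrist','w1.png'); pickle.dump(c,open('w1.pkl','wb'))
```

```text
[0.57125683 0.05956797 0.29864577] 1.7667 [4.79909749e+00 1.65428498e+01 8.36077527e+01 1.24690790e-02
 7.99045121e+01 2.18613954e+01] [ 0.00156484 -0.10544     0.1533212 ]
```

View pics/w1.png

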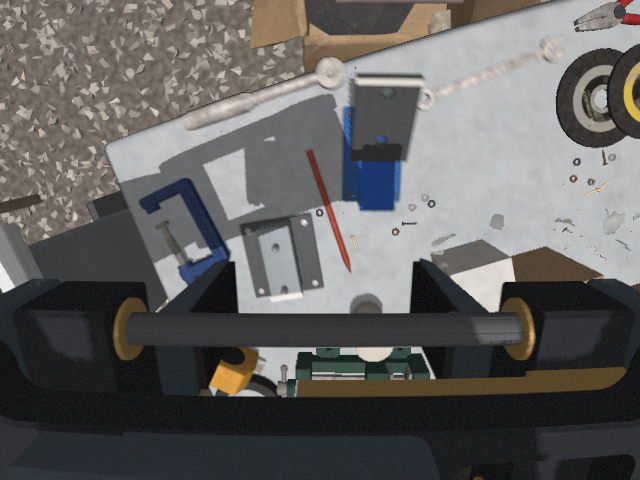

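The wrist view shows the plate standing on the cradle, with its outer white corners at about (356,75) and (422,76). The pedestal pins are at (275,248) and (284,289), and the pencil and clamp are clear. I'll cross-check the two views by triangulating.

```bash
cat >> h.py <<'E'
def proj(c,P):
    q=(np.atleast_2d(P)-c['origin'])@c['rotation']; x=np.c_[q[:,0],-q[:,1]]/-q[:,2:]
    x=x*(1+c['k1']*(x**2).sum(1,keepdims=True)); return x*c['K'][0,0]+c['K'][:2,2]
E
python3 - <<'E'
from h import *
import pickle
np.set_printoptions(precision=4,suppress=True)
w=pickle.load(open('w1.pkl','rb')); t=env.calibration('top'); S=env.calibration('scene')
im=cv2.imread('pics/w1.png'); hsv=cv2.cvtColor(im,cv2.COLOR_BGR2HSV)
f=lambda a,b:(a/3+160,b/3+140)
print('corner A',tri([w,t],[(422,76),f(97,27)]),'B',tri([w,t],[(356,75),f(65,122)]))
print('pin plain',tri([w,t],[(275,248),f(301,344)]),'pin white',tri([w,t],[(284,289),f(385,356)]))
# blue mask: cradle foot/wing outline in both
for n,I,c,(x0,x1,y0,y1) in (('w',im,w,(335,420,60,230)),('t',cv2.imread('pics/top0.png'),t,(190,270,150,215))):
    h=cv2.cvtColor(I,cv2.COLOR_BGR2HSV); m=cv2.inRange(h,(100,120,40),(125,255,255)); z=m*0; z[y0:y1,x0:x1]=m[y0:y1,x0:x1]
    k=max(cv2.findContours(z,0,1)[0],key=cv2.contourArea); a=cv2.approxPolyDP(k,3,True)[:,0]; print(n,a.tolist())
v=np.array([.6438,.0977,.024]);y=np.array([.29,.957,0]);x=np.array([.957,-.29,0])
P=[v+x*s*.019+y*-.054+[0,0,.038] for s in(1,-1)]+[v+x*s*.035-y*.055+[0,0,-.016] for s in(1,-1)]
print(proj(w,P),proj(t,P))
E
```

```text
corner A [0.6945 0.1585 0.0898] B [0.6366 0.1773 0.0855]
pin plain [0.5028 0.0323 0.0417] pin white [ 0.4957 -0.0206  0.037 ]
w [[347, 107], [343, 199], [356, 199], [361, 209], [391, 209], [392, 201], [398, 198], [399, 162], [350, 160], [351, 119], [347, 112], [352, 108]]
t [[260, 178], [235, 171], [226, 198], [203, 193], [201, 189], [200, 193], [250, 208]]
[[397.4635 207.8692]
 [361.6443 207.9314]
 [401.9441 200.7518]
 [343.8116 200.8457]] [[256.7559 177.8136]
 [250.5127 196.8517]
 [262.7474 174.9728]
 [251.7829 208.4756]]
```

Both views agree to within about 2–3 mm. The valley is near (0.644, 0.098) and the cradle is turned about -17°. I'll plan the approach with the tool tilted 35° and the fingers shut.

```bash
cat >> h.py <<'E'
V=np.array([.6438,.0977]);YA=np.array([np.sin(np.radians(17)),np.cos(np.radians(17))]);RT=Rtool(-17,35)
def W(s,z,x=0):
    "world point from mm in the cradle section"
    return np.r_[V+YA*s/1e3+np.array([YA[1],-YA[0]])*x/1e3,z/1e3]
def tcp(s,z): return W(s+27.4,z+11.3)   # TCP with inner fingertip corner at s,z
E
python3 - <<'E'
from h import *
e=plan(tcp(136,147),RT,0)
print(tcp(136,147)); print('down')
e=plan(tcp(78.3,64.6),RT,0,start=(tcp(136,147),RT)); 
print('arc'); p=np.array([78.3,64.6])
for a in [32,40,48,56,64,72,80,88,94]:
    q=np.array([84*np.cos(np.radians(a)),24+84*np.sin(np.radians(a))]); d=q-p; p=q
    print(a,np.round([d@[.819,-.574]/30,d@[-.574,-.819]/30],2))
E
```

```text
[[[0.75,0.17,0.47],[0.0,-0.7,-0.01],0],[[0.78,0.18,0.42],[0.0,-0.69,-0.01],0],[[0.79,0.17,0.37],[0.01,-0.7,-0.01],0],[[0.83,0.18,0.32],[-0.0,-0.7,-0.0],0],[[0.84,0.17,0.28],[0.0,-0.69,-0.01],0]]
[[[0.85,0.18,0.22],[0.0,-0.7,-0.01],0],[[0.86,0.18,0.17],[0.01,-0.7,-0.01],0],[[0.88,0.17,0.11],[-0.0,-0.69,-0.01],0],[[0.88,0.18,0.07],[-0.0,-0.7,-0.01],0],[[0.88,0.18,0.01],[0.0,-0.7,-0.01],0]]
[0.69157354 0.2539602  0.1583    ]
down
[[[-0.0,0.0,0.84],[0.0,0.0,0.0],0],[[-0.0,0.0,0.84],[0.0,0.0,0.0],0],[[-0.0,0.0,0.83],[0.0,0.0,0.0],0],[[-0.0,0.0,0.84],[0.0,0.0,0.0],0]]
arc
32 [-0.27  0.03]
40 [-0.37 -0.13]
48 [-0.38 -0.07]
56 [-0.39 -0.02]
64 [-0.39  0.03]
72 [-0.38  0.09]
80 [-0.36  0.14]
88 [-0.34  0.19]
94 [-0.24  0.17]
```

Request:
servo_tool:
  rows:
    - [[0.75, 0.17, 0.47], [0, -0.7, 0], 0]
    - [[0.78, 0.18, 0.42], [0, -0.7, 0], 0]
    - [[0.8, 0.17, 0.37], [0, -0.7, 0], 0]
    - [[0.83, 0.18, 0.32], [0, -0.7, 0], 0]
    - [[0.84, 0.17, 0.28], [0, -0.7, 0], 0]

```text
time: 2.23
eef_pos: [0.6289, 0.1621, 0.2279]
orientation: [[0.276, 0.957, -0.088], [0.912, -0.29, -0.291], [-0.303, 0.0, -0.953]]
ft_force: [0.6, 0.7, -0.8]
width: 0.0502
grip_force: 0.0
```

Request:
servo_tool:
  rows:
    - [[0.85, 0.18, 0.22], [0, -0.7, 0], 0]
    - [[0.86, 0.18, 0.17], [0, -0.7, 0], 0]
    - [[0.88, 0.17, 0.11], [0, -0.7, 0], 0]
    - [[0.88, 0.18, 0.07], [0, -0.7, 0], 0]
    - [[0.88, 0.18, 0], [0, -0.7, 0], 0]

```text
time: 2.65
eef_pos: [0.6867, 0.2619, 0.1576]
orientation: [[0.236, 0.957, -0.167], [0.782, -0.289, -0.551], [-0.576, -0.0, -0.817]]
ft_force: [1.0, 0.2, 0.4]
width: 0.017
grip_force: 0.0
```

Run:
```python
from h import *
s=env.sense(); print(s['eef_pos'],s['width'],s['q'],'\n',s['orientation']-RT)
plan(tcp(78.3,64.6),RT,0,n=5)
```

```text
[0.68668599 0.26191762 0.15757463] 0.0170485552432338 [ 29.62484398  49.95629469  51.78991747 -24.14189377 104.04457509
  45.9317774 ] 
 [[-0.00324814  0.00091824  0.00063266]
 [-0.00093239  0.00302081 -0.00292485]
 [-0.00261376 -0.00043928  0.00183652]]
[[[-0.03,0.05,0.69],[0.0,0.01,0.01],0],[[-0.04,0.04,0.69],[0.01,0.0,0.0],0],[[-0.03,0.05,0.69],[0.0,0.01,0.01],0],[[-0.04,0.04,0.69],[0.0,0.01,0.01],0],[[-0.04,0.05,0.69],[0.01,0.01,0.0],0]]
```

Request:
servo_tool:
  rows:
    - [[-0.04, 0.05, 0.69], [0, 0, 0], 0]
    - [[-0.04, 0.05, 0.69], [0, 0, 0], 0]
    - [[-0.04, 0.05, 0.69], [0, 0, 0], 0]
    - [[-0.04, 0.05, 0.69], [0, 0, 0], 0]
    - [[-0.04, 0.05, 0.69], [0, 0, 0], 0]

```text
time: 3.07
eef_pos: [0.6747, 0.1967, 0.0756]
orientation: [[0.236, 0.957, -0.167], [0.784, -0.289, -0.549], [-0.574, -0.001, -0.819]]
ft_force: [1.2, -0.6, 0.6]
width: 0.0009
grip_force: 0.0
```

Run:
```python
from h import *
s=env.sense(); print(s['eef_pos']-tcp(78.3,64.6),s['width'],s['ft_force'])
a=shot('wrist','w2.png'); b=shot('scene','s2.png')
cv2.imwrite('pics/m2.png',np.hstack([cv2.resize(a,(400,300)),cv2.resize(b[180:330,130:330],(400,300))]))
```

```text
[-1.73102446e-05 -2.09033993e-03 -2.74724767e-04] 0.0008562910099994396 [ 1.20722436 -0.64668     0.5749382 ]
```

View pics/m2.png

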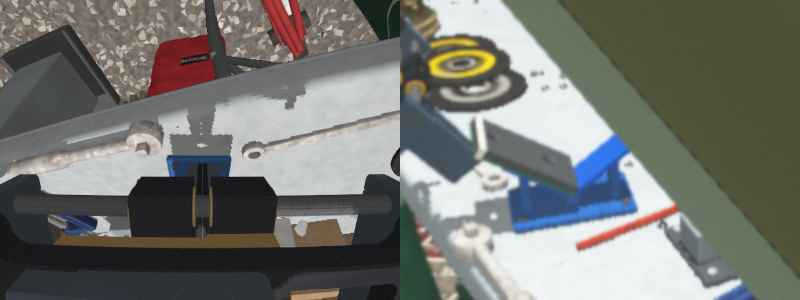

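The right half (scene) shows the closed fingers just outside and below the white end, at (475,150), with the plate still on its wing. I'll push now along the arc.

Request:
servo_tool:
  rows:
    - [[-0.2, 0, 0.03], [0, 0, 0], 0]
    - [[-0.2, 0, -0.07], [0, 0, 0], 0]
    - [[-0.19, 0, -0.06], [0, 0, 0], 0]
    - [[-0.19, 0, -0.05], [0, 0, 0], 0]
    - [[-0.19, 0, -0.03], [0, 0, 0], 0]

```text
time: 3.58
eef_pos: [0.6696, 0.1775, 0.1002]
orientation: [[0.239, 0.957, -0.164], [0.785, -0.29, -0.548], [-0.572, 0.002, -0.82]]
ft_force: [0.6, 1.1, -0.9]
width: 0.0008
grip_force: 0.4
```

Request:
servo_tool:
  rows:
    - [[-0.19, 0, -0.02], [0, 0, 0], 0]
    - [[-0.2, 0, 0], [0, 0, 0], 0]
    - [[-0.2, 0, 0.01], [0, 0, 0], 0]
    - [[-0.19, 0, 0.02], [0, 0, 0], 0]
    - [[-0.19, 0, 0.04], [0, 0, 0], 0]

```text
time: 4.0
eef_pos: [0.662, 0.1529, 0.1145]
orientation: [[0.238, 0.957, -0.166], [0.784, -0.29, -0.549], [-0.573, 0.0, -0.819]]
ft_force: [0.9, 0.2, 0.3]
width: 0.0003
grip_force: 0.3
```

Run:
```python
from h import *
s=env.sense(); p=s['eef_pos']; t=(p[:2]-V)@YA*1e3-27.4; z=p[2]*1e3-35.3; print(t,z,np.degrees(np.arctan2(z,t)),s['ft_force'])
b=shot('scene','s3.png'); cv2.imwrite('pics/s3c.png',cv2.resize(b[150:330,130:370],(720,540)))
```

```text
30.691780861236033 79.18287705919003 68.81335600248791 [0.86493153 0.1522374  0.25585836]
```

View pics/s3c.png

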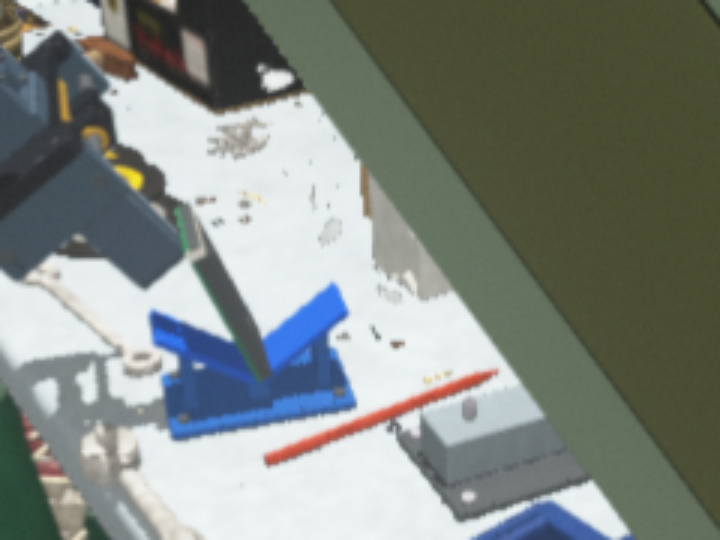

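The plate pivots in the valley at about 65–69°, and the fingers are on its green side at (185,250) in the crop. I'll keep going, more slowly.

Request:
servo_tool:
  rows:
    - [[-0.18, 0, 0.05], [0, 0, 0], 0]
    - [[-0.18, 0, 0.06], [0, 0, 0], 0]
    - [[-0.12, 0, 0.05], [0, 0, 0], 0]
    - [[-0.12, 0, 0.05], [0, 0, 0], 0]
    - [[-0.1, 0, 0.05], [0, 0, 0], 0]

```text
time: 4.47
eef_pos: [0.6555, 0.1321, 0.1196]
orientation: [[0.238, 0.957, -0.167], [0.784, -0.29, -0.549], [-0.574, -0.0, -0.819]]
ft_force: [1.1, -0.3, 0.1]
width: 0.0002
grip_force: 0.1
```

Request:
servo_tool:
  rows:
    - [[-0.1, 0, 0.06], [0, 0, 0], 0]
    - [[-0.1, 0, 0.06], [0, 0, 0], 0]
    - [[-0.1, 0, 0.06], [0, 0, 0], 0]
    - [[0, 0, 0], [0, 0, 0], 0]
    - [[0, 0, 0], [0, 0, 0], 0]

```text
time: 4.88
eef_pos: [0.6526, 0.1225, 0.1204]
orientation: [[0.238, 0.957, -0.167], [0.784, -0.29, -0.549], [-0.573, -0.0, -0.819]]
ft_force: [-0.5, 0.4, 1.2]
width: 0.0002
grip_force: 0.0
```

Run:
```python
from h import *
s=env.sense(); p=s['eef_pos']; t=(p[:2]-V)@YA*1e3-27.4; z=p[2]*1e3-35.3; print(t,z,np.degrees(np.arctan2(z,t)),s['ft_force'])
b=shot('scene','s4.png'); t=shot('top','t4.png')
h=cv2.cvtColor(b[150:330,130:330],cv2.COLOR_BGR2HSV); m=cv2.inRange(h,(45,80,30),(80,255,255)); n,l,st,ce=cv2.connectedComponentsWithStats(m); print(st[1:][st[1:,4]>20],ce[1:][st[1:,4]>20])
cv2.imwrite('pics/s4c.png',cv2.resize(b[180:320,150:290],(400,400)))
```

```text
-1.0847507379754653 85.05011742229219 90.73072526215026 [-0.51316106  0.42503333  1.15152475]
[[ 79  80  43  45 758]
 [  0 133  20  47 531]
 [ 29 173   6   7  25]] [[ 99.70448549 101.76781003]
 [  6.20150659 161.81920904]
 [ 31.2        176.48      ]]
```

A green patch has appeared at scene (230,252), so the plate has gone over. I'll back off along the tool, open the fingers and look closely along the plate's normal.

Run:
```python
from h import *
plan(W(44,171),RT,1,n=3)
```

```text
[[[-0.16,-0.01,-0.57],[0.01,-0.0,0.01],1],[[-0.17,-0.02,-0.57],[0.0,-0.0,0.01],1],[[-0.16,-0.01,-0.58],[0.01,-0.0,0.0],1]]
```

Request:
servo_tool:
  rows:
    - [[-0.16, -0.02, -0.57], [0, 0, 0], 1]
    - [[-0.16, -0.02, -0.57], [0, 0, 0], 1]
    - [[-0.16, -0.02, -0.57], [0, 0, 0], 1]
    - [[0, 0, 0], [0, 0, 0], 1]

```text
time: 5.32
eef_pos: [0.6577, 0.1416, 0.1739]
orientation: [[0.24, 0.957, -0.16], [0.786, -0.289, -0.547], [-0.57, 0.006, -0.821]]
ft_force: [-0.1, 1.0, 0.9]
width: 0.024
grip_force: 0.0
```

Run:
```python
from h import *
import pickle
s=env.sense(); print(s['eef_pos'],s['width'])
c=env.calibration('wrist'); im=shot('wrist','w5.png'); pickle.dump((c,s),open('w5.pkl','wb'))
h=cv2.cvtColor(im,cv2.COLOR_BGR2HSV); m=cv2.inRange(h,(45,80,25),(85,255,255)); n,l,st,ce=cv2.connectedComponentsWithStats(m)
print(st[1:][st[1:,4]>300].tolist(),ce[1:][st[1:,4]>300].round().tolist())
```

```text
[0.65765097 0.14158467 0.17393705] 0.023958847725835494
[[283, 173, 80, 108, 7445]] [[323.0, 222.0]]
```

View pics/w5.png

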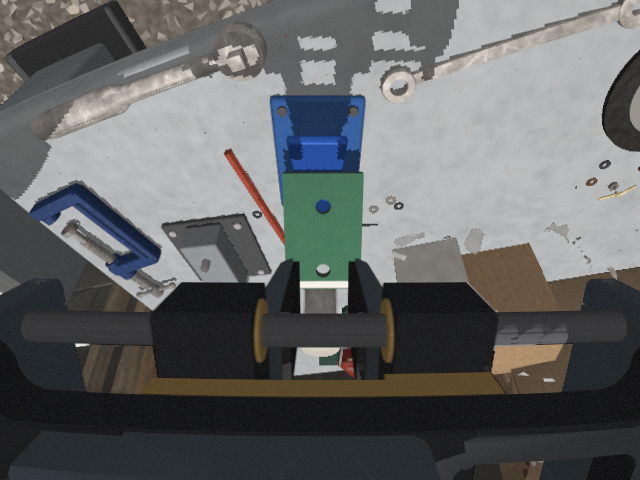

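The plate lies green side up on the -y wing, with its holes at (323,207) and (323,270) and the white band at the bottom, row ~285. I'll measure its pose.

```bash
cat >> h.py <<'E'
def onplane(c,uv,p0,n):
    o,v=rays(c,uv); return o+v*(((p0-o)@n)/(v@n))[:,None]
def greenpix(im):
    h=cv2.cvtColor(im,cv2.COLOR_BGR2HSV); m=cv2.inRange(h,(45,80,25),(85,255,255)); n,l,st,ce=cv2.connectedComponentsWithStats(m)
    i=1+np.argmax(st[1:,4]); m=(l==i).astype(np.uint8)*255
    k,hi=cv2.findContours(m,cv2.RETR_CCOMP,cv2.CHAIN_APPROX_NONE)
    out=max(k,key=cv2.contourArea); holes=[a for a,b in zip(k,hi[0]) if b[3]>=0 and cv2.contourArea(a)>30]
    return m,out,holes
E
python3 - <<'E'
from h import *
import pickle
np.set_printoptions(precision=4,suppress=True)
c,s=pickle.load(open('w5.pkl','rb')); im=cv2.imread('pics/w5.png'); m,o,hs=greenpix(im)
n=np.r_[YA*.574,.819]; p0=W(0,24)+n*.010
ctr=[cv2.minEnclosingCircle(a)[0] for a in hs]; print(ctr,[cv2.contourArea(a) for a in hs])
# side edges: leftmost / rightmost green per row
rows=np.arange(180,262,4); L=np.array([[np.nonzero(m[r])[0].min()-.5,r] for r in rows]); Rr=np.array([[np.nonzero(m[r])[0].max()+.5,r] for r in rows])
T=np.array([[u,np.nonzero(m[:,u])[0].min()-.5] for u in range(290,358,6)])
f=lambda P:np.c_[(P[:,:2]-V)@np.array([YA[1],-YA[0]])*1e3,(P[:,:2]-V)@YA*1e3/-.819,(P[:,2])*1e3]
for nm,uv in (('L',L),('R',Rr)):
    q=f(onplane(c,uv,p0,n)); k=np.polyfit(q[:,1],q[:,0],1); print(nm,k[1],np.degrees(np.arctan(k[0])),q[:,0].mean())
print('T',f(onplane(c,T,p0,n))[:,1].mean(), 'holes',f(onplane(c,ctr,p0,n)))
E
```

```text
[(322.8125, 269.5), (322.5754699707031, 205.78302001953125)] [176.0, 200.5]
L -31.588272144221317 2.1809592972254173 -30.486823655918972
R 31.160921089479043 -1.4204727611778138 30.440979460869567
T -8.55529970827848 holes [[-0.0077 70.0947 76.4473]
 [-0.1414 17.2941 46.1397]]
```

Request:
servo_tool:
  rows:
    - [[-0.66, 0, 0], [0, 0, 0], 1]
    - [[-0.66, 0, 0], [0, 0, 0], 1]
    - [[-0.66, 0, 0], [0, 0, 0], 1]
    - [[0, 0, 0], [0, 0, 0], 1]
    - [[0, 0, 0], [0, 0, 0], 1]

```text
time: 5.78
eef_pos: [0.6417, 0.0916, 0.2062]
orientation: [[0.241, 0.956, -0.166], [0.784, -0.292, -0.548], [-0.572, 0.002, -0.82]]
ft_force: [0.2, 0.7, -0.6]
width: 0.0613
grip_force: 0.0
```

Run:
```python
from h import *
import pickle
np.set_printoptions(precision=4,suppress=True)
s=env.sense();c=env.calibration('wrist'); im2=shot('wrist','w6.png'); pickle.dump((c,s),open('w6.pkl','wb')); print(s['joint_velocities'].round(2))
c1,s1=pickle.load(open('w5.pkl','rb')); print(s['eef_pos'],s['width'],np.abs(s1['joint_velocities']).max())
P=[]
for cc,f in((c1,'w5'),(c,'w6')):
    im=cv2.imread(f'pics/{f}.png'); m,o,hs=greenpix(im)
    ct=sorted([cv2.minEnclosingCircle(a)[0] for a in hs],key=lambda p:p[1])
    bb=cv2.boundingRect(o); r0=bb[1]
    ls=[]
    for fn in (0,1):
        e=np.array([[(np.nonzero(m[r])[0].min()-.5,np.nonzero(m[r])[0].max()+.5)[fn],r] for r in range(r0+5,r0+85,3)]); ls.append(np.polyfit(e[:,1],e[:,0],1))
    top=np.median([np.nonzero(m[:,u])[0].min()-.5 for u in range(bb[0]+10,bb[0]+bb[2]-10)])
    bot=np.median([np.nonzero(m[:,u])[0].max()+.5 for u in range(bb[0]+25,bb[0]+bb[2]-25)])
    P.append(ct+[(np.polyval(l,r),r) for r in (top,bot) for l in ls]); print(np.round(P[-1],1).tolist())
for i,nm in enumerate(['plain hole','white hole','plainL','plainR','bandL','bandR']):
    X=tri([c1,c],[P[0][i],P[1][i]]); d=X[:2]-V; print(nm,X,d@YA*1e3,d@[YA[1],-YA[0]]*1e3)
```

```text
[ 1.3   1.83 -0.05  0.9  -0.41  0.19]
[0.6417 0.0916 0.2062] 0.061250637089693805 3.478066696566062
[[322.6, 205.8], [322.8, 269.5], [282.0, 172.5], [363.0, 172.5], [286.4, 279.5], [359.5, 279.5]]
[[324.5, 123.5], [324.4, 195.6], [281.2, 86.5], [366.7, 86.5], [285.6, 207.5], [363.4, 207.5]]
plain hole [0.6397 0.0846 0.0466] -13.755838901918553 -0.0367593677203671
white hole [0.6264 0.0409 0.075 ] -59.421232985813226 -0.021163406318296107
plainL [0.6163 0.1142 0.0322] 7.795394367336761 -31.091518891995555
plainR [0.6754 0.0962 0.0322] 7.783751041661604 30.620182031944754
bandL [0.5944 0.0409 0.0786] -68.71863230798051 -30.59630420220851
bandR [0.6532 0.0232 0.079 ] -68.46308502846051 30.771964014174202
```

View pics/w6.png

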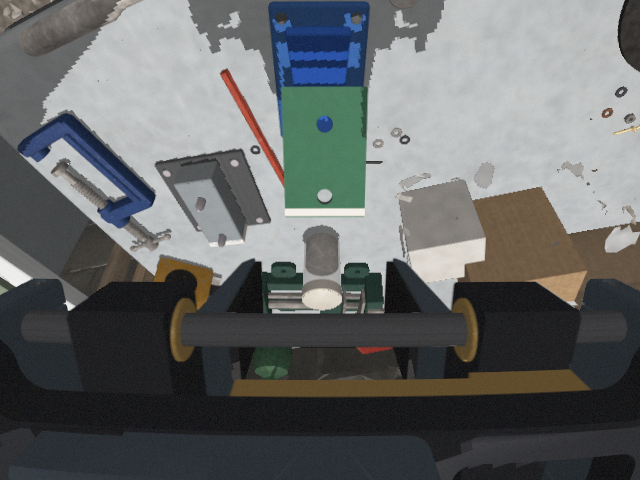

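The plate is clear at (325,150), green side up, with the white band at row 212, and the fingers are opening. Triangulation puts its centre at s≈-35.5, z≈55 mm, tilted 32–35°, on the cradle's axis, so the expected grasp holds.

Run:
```python
from h import *
plan(W(14,126),RT,1,n=4); print(); plan(W(-32,60),RT,1,start=(W(14,126),RT),n=5)
```

```text
[[[0.51,0.0,0.45],[0.0,-0.0,0.0],1],[[0.52,0.01,0.45],[0.01,-0.01,0.0],1],[[0.51,0.0,0.44],[-0.0,-0.0,0.0],1],[[0.51,0.0,0.45],[0.0,-0.0,0.0],1]]

[[[0.0,0.0,0.54],[0.0,0.0,0.0],1],[[0.0,0.0,0.53],[0.0,0.0,0.0],1],[[0.0,-0.0,0.54],[0.0,0.0,0.0],1],[[0.0,0.0,0.54],[0.0,0.0,0.0],1],[[0.01,0.0,0.53],[0.0,0.0,0.0],1]]
```

Request:
servo_tool:
  rows:
    - [[0.51, 0, 0.45], [0, 0, 0], 1]
    - [[0.51, 0, 0.45], [0, 0, 0], 1]
    - [[0.51, 0, 0.45], [0, 0, 0], 1]
    - [[0.51, 0, 0.45], [0, 0, 0], 1]
    - [[0, 0, 0], [0, 0, 0], 1]

```text
time: 6.25
eef_pos: [0.6456, 0.1124, 0.1203]
orientation: [[0.232, 0.957, -0.172], [0.784, -0.289, -0.55], [-0.576, -0.007, -0.817]]
ft_force: [-0.9, -0.5, -1.1]
width: 0.0915
grip_force: 0.0
```

Request:
servo_tool:
  rows:
    - [[0, 0, 0.5], [0, 0, 0], 1]
    - [[0, 0, 0.5], [0, 0, 0], 1]
    - [[0, 0, 0], [0, 0, 0], 1]

```text
time: 6.5
eef_pos: [0.6411, 0.094, 0.0993]
orientation: [[0.236, 0.957, -0.171], [0.783, -0.291, -0.55], [-0.576, -0.004, -0.817]]
ft_force: [0.4, 0.3, -0.7]
width: 0.0909
grip_force: 0.0
```

Run:
```python
from h import *
s=env.sense(); print(s['width'],s['ft_force']); plan(W(-32,60),RT,1,n=3)
```

```text
0.09090300485466729 [ 0.36882506  0.27511585 -0.69717953]
[[[-0.0,0.02,0.53],[-0.01,0.01,0.01],1],[[-0.0,0.02,0.54],[-0.01,0.01,0.02],1],[[-0.0,0.01,0.53],[-0.01,0.01,0.01],1]]
```

Request:
servo_tool:
  rows:
    - [[0, 0.02, 0.53], [0, 0, 0], 1]
    - [[0, 0.02, 0.53], [0, 0, 0], 1]
    - [[0, 0.01, 0.53], [0, 0, 0], 1]
    - [[0, 0, 0], [0, 0, 0], 1]
    - [[0, 0, 0], [0, 0, 0], 0.6]
  grip_force: 25

```text
time: 6.92
eef_pos: [0.6362, 0.0687, 0.0623]
orientation: [[0.238, 0.957, -0.167], [0.784, -0.29, -0.549], [-0.574, -0.0, -0.819]]
ft_force: [0.2, 0.2, 0.4]
width: 0.0867
grip_force: 0.0
```

Request:
servo_tool:
  rows:
    - [[0, 0, 0], [0, 0, 0], 0.5]
    - [[0, 0, 0], [0, 0, 0], 0.5]
    - [[0, 0, 0], [0, 0, 0], 0.5]
    - [[0, 0, 0], [0, 0, 0], 0.5]
    - [[0, 0, 0], [0, 0, 0], 0.5]
  grip_force: 25

```text
time: 7.33
eef_pos: [0.6364, 0.0693, 0.0624]
orientation: [[0.238, 0.957, -0.165], [0.784, -0.29, -0.549], [-0.573, 0.001, -0.82]]
ft_force: [0.4, 1.6, 2.1]
width: 0.062
grip_force: 25.0
```

Gripped at 62 mm. I'll lift along the plate's normal, then level out to a viewing pose beside the pedestal.

Run:
```python
from h import *
s=env.sense(); R=s['orientation']; p=s['eef_pos']-R[:,2]*.06; 
plan([.486,-.085,.17],Rtool(-7.4),.5,start=(p,R),n=12)
```

```text
[[[-0.61,-0.28,0.23],[-0.05,0.58,-0.15],0.5],[[-0.61,-0.28,0.19],[-0.04,0.58,-0.16],0.5],[[-0.62,-0.29,0.16],[-0.05,0.58,-0.15],0.5],[[-0.62,-0.31,0.13],[-0.05,0.59,-0.15],0.5],[[-0.63,-0.31,0.1],[-0.05,0.58,-0.15],0.5]]
[[[-0.62,-0.32,0.06],[-0.04,0.58,-0.16],0.5],[[-0.62,-0.32,0.03],[-0.05,0.58,-0.15],0.5],[[-0.62,-0.34,-0.0],[-0.05,0.58,-0.15],0.5],[[-0.61,-0.35,-0.04],[-0.04,0.58,-0.15],0.5],[[-0.61,-0.35,-0.07],[-0.05,0.58,-0.16],0.5]]
[[[-0.59,-0.36,-0.1],[-0.05,0.58,-0.15],0.5],[[-0.59,-0.37,-0.13],[-0.04,0.59,-0.15],0.5]]
```

Request:
servo_tool:
  rows:
    - [[0, 0, -0.3], [0, 0, 0], 0.5]
    - [[0, 0, -0.4], [0, 0, 0], 0.5]
    - [[0, 0, -0.6], [0, 0, 0], 0.5]
    - [[0, 0, -0.7], [0, 0, 0], 0.5]

```text
time: 7.67
eef_pos: [0.6457, 0.1023, 0.111]
orientation: [[0.237, 0.957, -0.168], [0.784, -0.29, -0.549], [-0.574, -0.002, -0.819]]
ft_force: [-0.9, -0.1, -2.4]
width: 0.0619
grip_force: 25.0
```

Request:
servo_tool:
  rows:
    - [[-0.61, -0.28, 0.23], [-0.05, 0.58, -0.15], 0.5]
    - [[-0.61, -0.28, 0.19], [-0.05, 0.58, -0.15], 0.5]
    - [[-0.62, -0.29, 0.16], [-0.05, 0.58, -0.15], 0.5]
    - [[-0.62, -0.31, 0.13], [-0.05, 0.58, -0.15], 0.5]
    - [[-0.62, -0.31, 0.1], [-0.05, 0.58, -0.15], 0.5]

```text
time: 8.08
eef_pos: [0.5787, 0.024, 0.1361]
orientation: [[0.205, 0.975, -0.087], [0.915, -0.223, -0.336], [-0.347, -0.01, -0.938]]
ft_force: [-0.4, -0.7, -2.4]
width: 0.0615
grip_force: 25.0
```

Request:
servo_tool:
  rows:
    - [[-0.62, -0.32, 0.06], [-0.05, 0.58, -0.15], 0.5]
    - [[-0.62, -0.32, 0.03], [-0.05, 0.58, -0.15], 0.5]
    - [[-0.62, -0.34, 0], [-0.05, 0.58, -0.15], 0.5]
    - [[-0.61, -0.35, -0.04], [-0.05, 0.58, -0.15], 0.5]
    - [[-0.61, -0.35, -0.07], [-0.05, 0.58, -0.15], 0.5]

```text
time: 8.5
eef_pos: [0.5116, -0.0542, 0.1608]
orientation: [[0.154, 0.988, -0.02], [0.983, -0.155, -0.099], [-0.101, -0.004, -0.995]]
ft_force: [0.7, -0.5, -2.6]
width: 0.0618
grip_force: 25.0
```

Request:
servo_tool:
  rows:
    - [[-0.59, -0.36, -0.1], [-0.05, 0.58, -0.15], 0.5]
    - [[-0.59, -0.37, -0.13], [-0.05, 0.58, -0.15], 0.5]
    - [[0, 0, 0], [0, 0, 0], 0.5]
    - [[0, 0, 0], [0, 0, 0], 0.5]

```text
time: 8.83
eef_pos: [0.485, -0.0861, 0.1704]
orientation: [[0.133, 0.991, 0.003], [0.991, -0.133, -0.003], [-0.003, 0.004, -1.0]]
ft_force: [1.0, 0.2, -2.8]
width: 0.0616
grip_force: 25.0
```

Run:
```python
from h import *
import pickle
s=env.sense(); c=env.calibration('wrist'); shot('wrist','w7.png'); pickle.dump((c,s),open('w7.pkl','wb'))
print(s['eef_pos'],s['orientation'].round(3),s['ft_force']); plan([.492,-.035,.17],Rtool(-7.4),.5,n=2)
```

```text
[ 0.48504085 -0.08609415  0.17044763] [[ 0.133  0.991  0.003]
 [ 0.991 -0.133 -0.003]
 [-0.003  0.004 -1.   ]] [ 1.04863348  0.18115894 -2.77248336]
[[[0.84,-0.01,-0.0],[0.02,0.01,-0.02],0.5],[[0.85,0.0,0.0],[0.02,0.02,-0.01],0.5]]
```

View pics/w7.png

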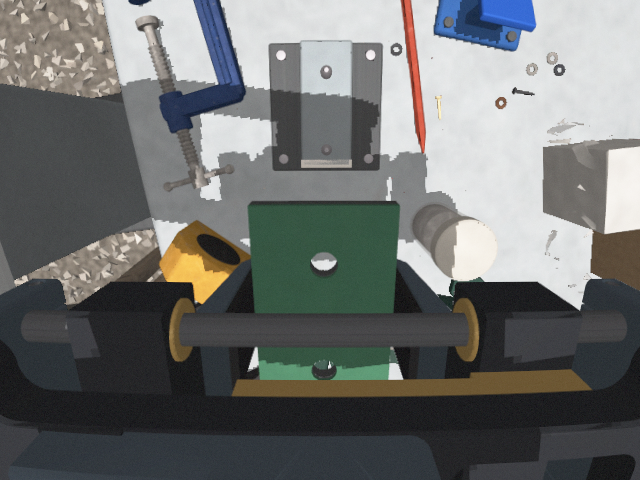

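The levelled plate shows both holes, at (323,262) and (324,370), the pins at about (326,72) and (326,150), and the pedestal's white band at row 163. I'll take one more view from the side for the pins' heights.

Request:
servo_tool:
  rows:
    - [[0, -0.85, 0], [0, 0, 0], 0.5]
    - [[0, -0.85, 0], [0, 0, 0], 0.5]
    - [[0, 0, 0], [0, 0, 0], 0.5]
    - [[0, 0, 0], [0, 0, 0], 0.5]

```text
time: 9.22
eef_pos: [0.4345, -0.0772, 0.1693]
orientation: [[0.129, 0.992, 0.002], [0.992, -0.129, -0.003], [-0.002, 0.002, -1.0]]
ft_force: [0.2, -0.4, -2.9]
width: 0.0617
grip_force: 25.0
```

Run:
```python
from h import *
import pickle
np.set_printoptions(precision=4,suppress=True,linewidth=220)
s=env.sense(); c=env.calibration('wrist'); shot('wrist','w8.png'); pickle.dump((c,s),open('w8.pkl','wb')); print(s['eef_pos'])
pp=[np.array([.5028,.0323,.048]),np.array([.4957,-.0206,.048])]
for f in('w7','w8'):
    c,s=pickle.load(open(f+'.pkl','rb')); g=cv2.cvtColor(cv2.imread(f'pics/{f}.png'),cv2.COLOR_BGR2GRAY)
    for p in pp:
        u=proj(c,p)[0].round().astype(int); print(f,u); print(g[u[1]-9:u[1]+14,u[0]-11:u[0]+12])
```

```text
[ 0.4345 -0.0772  0.1693]
w7 [327  70]
[[207 207 206 206 207 207 207 207 209 212 210 210 211 209 209 211 209 212 210 210 208 209 207]
 [206 207 209 210 207 210 209 209 212 209 210 211 211 211 209 210 211 212 211 210 210 208 208]
 [208 211 207 207 210 210 210 210 211 212 212 211 213 210 209 212 211 211 208 208 208 208 211]
 [209 208 210 209 210 209 210 210 211 199 198 206 208 213 211 210 209 207 211 211 209 207 209]
 [207 209 210 207 209 211 209 194 177 158 150 165 180 199 211 211 212 214 209 208 210 208 209]
 [212 208 210 209 209 208 188 141 121 123 133 124 124 146 192 212 211 209 208 209 208 208 208]
 [210 210 208 210 212 190 138 123 133 178 212 184 118 118 145 192 213 211 208 209 210 210 209]
 [209 212 209 210 211 143 116 113 171 229 240 235 167 129 120 160 212 210 206 210 208 207 208]
 [210 211 209 209 196 122 119 104 207 239 240 243 209 130 119 137 212 212 208 210 210 208 207]
 [210 210 210 210 151 113 117  96 203 239 239 240 190 132 125 120 206 210 213 212 209 209 208]
 [210 213 211 210 126 112 118 122 157 220 233 215 144 131 119 114 198 211 209 207 208 211 208]
 [212 211 207 20
[... 7021 characters left out ...]
0 219 219 218 218 184 128 115 115]
 [208 151 127 128 129 131 133 129 126 172 223 223 221 223 220 220 219 220 218 195 146 115 112]
 [123 118 115 115 113 117 114 116 117 168 222 222 222 223 223 220 215 173 139 136 121 113 118]
 [113 114 113 112 116 114 115 113 115 162 206 214 221 222 222 220 219 176 112 110 115 115 116]
 [148 145 144 153 149 148 145 140 137 191 238 247 251 251 251 251 250 226 145 147 146 146 142]
 [166 167 169 163 160 161 163 152 151 186 223 236 249 250 252 253 253 236 160 164 159 164 163]
 [168 166 167 165 158 166 169 166 166 196 235 240 250 254 254 254 253 240 164 164 153 157 162]
 [160 156 154 148 153 154 160 153 161 192 229 231 248 254 254 245 188 178 159 162 157 158 162]]
```

The bright pin tops are clear in both patches: w7 (326.0,69.3) and (326.3,149.5), w8 (402.3,73.5) and (399.0,153.5). Now I'll triangulate them and fit the plate's pose in the tool frame.

Run:
```python
from h import *
import pickle
np.set_printoptions(precision=4,suppress=True,linewidth=200)
c7,s7=pickle.load(open('w7.pkl','rb')); c8,s8=pickle.load(open('w8.pkl','rb'))
A=tri([c7,c8],[(326,69.3),(402.3,73.5)]);B=tri([c7,c8],[(326.3,149.5),(399,153.5)])
print('pins',A,B,np.linalg.norm(A-B))
for c,u,v in((c7,(326,69.3),(326.3,149.5)),(c8,(402.3,73.5),(399,153.5))):
    P=onz(c,[u,v],[.048,.048]); d=P[0]-P[1]; print('on .048',P,np.linalg.norm(d),np.degrees(np.arctan2(-d[0],d[1])))
for f in('w7','w8'):
    im=cv2.imread(f'pics/{f}.png'); m,o,hs=greenpix(im)
    for a in hs: print(f,'hole',cv2.boundingRect(a),cv2.fitEllipse(a))
    for r in (206,215,225,235,245,255): q=np.nonzero(m[r])[0]; print(r,q.min(),q.max(),end='; ')
    print('top',np.median([np.nonzero(m[:,u])[0].min() for u in range(260,390)]))
g=cv2.cvtColor(cv2.imread('pics/w7.png'),cv2.COLOR_BGR2HSV)
print(g[352:382:1,324].tolist()); print(g[366,304:346,2].tolist())
```

```text
pins [0.5023 0.0324 0.0486] [ 0.4954 -0.0208  0.0487] 0.053720252316985836
on .048 [[ 0.5024  0.0326  0.048 ]
 [ 0.4955 -0.0207  0.048 ]] 0.05381709214344971 -7.36829017050818
on .048 [[ 0.5025  0.0325  0.048 ]
 [ 0.4956 -0.021   0.048 ]] 0.05387234176305258 -7.3500970571781306
w7 hole (309, 250, 30, 28) ((323.5321960449219, 263.7915954589844), (26.616487503051758, 29.241024017333984), 89.27127838134766)
206 249 398; 215 249 398; 225 250 397; 235 250 397; 245 251 396; 255 252 395; top 205.0
w8 hole (309, 250, 30, 28) ((323.5102844238281, 263.8166198730469), (26.600709915161133, 29.034910202026367), 89.60164642333984)
206 248 398; 215 249 398; 225 250 397; 235 250 397; 245 251 396; 255 252 395; top 205.0
[[71, 96, 85], [71, 89, 86], [69, 87, 88], [72, 91, 87], [74, 91, 87], [72, 96, 85], [72, 101, 83], [72, 71, 100], [73, 59, 116], [78, 67, 103], [77, 71, 101], [76, 68, 101], [78, 68, 102], [80, 65, 98], [77, 67, 99], [78, 75, 98], [80, 66, 97], [74, 47, 71], [45, 11, 47], [170, 14, 54], [130, 16, 49], [60, 11, 48], [10, 16, 49], [0, 10, 51], [10, 15, 50], [120, 9, 60], [72, 67, 65], [71, 93, 66], [19, 130, 106], [18, 136, 111]]
[126, 129, 127, 130, 124, 130, 138, 146, 109, 59, 54, 74, 95, 97, 96, 99, 99, 94, 96, 99, 99, 91, 88, 61, 232, 232, 233, 127, 78, 50, 49, 66, 127, 127, 127, 127, 137, 138, 98, 102, 109, 103]
```

Run:
```python
from h import *
import pickle
from scipy.optimize import least_squares
np.set_printoptions(precision=3,suppress=True)
c,s=pickle.load(open('w7.pkl','rb')); R=s['orientation']
ct=dict(c,origin=R.T@(c['origin']-s['eef_pos']),rotation=R.T@c['rotation'])
# plate toward tool x: plain end +; l = mm from centre toward plain end
def P(q,l,w):
    x0,z0,t,y0,ya=q; return np.array([x0+l*np.cos(t)-0*w, y0+w+ya*l, z0+l*np.sin(t)])/1e3
def edge(q,w,row):
    a,b=proj(ct,[P(q,10,w),P(q,48,w)]); return a[0]+(b[0]-a[0])*(row-a[1])/(b[1]-a[1])
def res(q):
    h1,h2,e=proj(ct,[P(q,22,0),P(q,-32,0),P(q,48,0)])
    r=[h1[0]-323.5,h1[1]-263.8,h2[0]-324,(h2[1]-368)/2,e[1]-204.5]
    for row,a,b in((206,248.5,398.5),(225,249.5,397.5),(255,251.5,395.5)): r+= [(edge(q,-31,row)-a)/1.5,(edge(q,31,row)-b)/1.5]
    return r
o=least_squares(res,[0,3,0,0,0]); q=o.x; print('x0,z0,tilt,y0,yaw',q[:2],np.degrees(q[2]),q[3],np.degrees(q[4])); print(o.fun)
H=[P(q,22,0)*1e3,P(q,-32,0)*1e3]; print(H, onz(ct,[(323.5,263.8)],[q[1]/1e3])*1e3)
```

```text
x0,z0,tilt,y0,yaw [-1.142  5.934] -2.6143318211648365 -0.7104736437017904 -0.16781598287007185
[ 0.1   -0.152 -0.051  0.068  0.113 -0.15   0.025  0.033 -0.074  0.042
  0.05 ]
[array([20.835, -0.775,  4.931]), array([-33.109,  -0.617,   7.394])] [[20.423 -0.818  5.934]]
```

The fit is tight. The plate sits 2.6° tilted in the grip, so I'll tilt the tool by that much to level it. The hole-to-pin alignment follows from that.

```bash
cat >> h.py <<'E'
RS=Rtool(-7.2,2.6); HM=np.array([-6.14,-.70,6.16])/1e3   # mean of hole centres on the top face, tool frame
PM=np.array([.4990,.00585])
def seat(h):
    "TCP for the plate underside h mm above the seat"
    p=np.r_[PM,.034+.010+h/1e3]-RS@HM; return p
E
python3 - <<'E'
from h import *
for h in(70,20,0): print(h,seat(h))
H1,H2=np.array([20.8,-.775,4.93])/1e3,np.array([-33.1,-.617,7.39])/1e3
print(seat(0)+RS@H1,seat(0)+RS@H2)
plan(seat(60),RS,.5)
E
```

```text
70 [0.50049826 0.01212481 0.11987513]
20 [0.50049826 0.01212481 0.06987513]
0 [0.50049826 0.01212481 0.04987513]
[0.50230559 0.03261481 0.04400665] [ 0.49569985 -0.02093564  0.04399425]
[[[0.65,0.35,0.4],[0.01,-0.1,-0.01],0.5],[[0.65,0.35,0.39],[0.01,-0.1,-0.01],0.5],[[0.66,0.35,0.38],[0.01,-0.1,-0.01],0.5],[[0.66,0.35,0.38],[0.0,-0.09,-0.0],0.5],[[0.66,0.36,0.38],[0.01,-0.1,-0.01],0.5]]
```

Request:
servo_tool:
  rows:
    - [[0.65, 0.35, 0.39], [0, -0.1, 0], 0.5]
    - [[0.65, 0.35, 0.39], [0, -0.1, 0], 0.5]
    - [[0.66, 0.35, 0.38], [0, -0.1, 0], 0.5]
    - [[0.66, 0.35, 0.38], [0, -0.1, 0], 0.5]
    - [[0.66, 0.36, 0.38], [0, -0.1, 0], 0.5]

```text
time: 9.68
eef_pos: [0.5023, 0.0129, 0.1093]
orientation: [[0.13, 0.992, -0.002], [0.99, -0.13, -0.046], [-0.046, 0.004, -0.999]]
ft_force: [0.2, -0.1, -2.5]
width: 0.0615
grip_force: 25.0
```

Request:
servo_tool:
  rows:
    - [[0, 0, 0], [0, 0, 0], 0.5]
    - [[0, 0, 0], [0, 0, 0], 0.5]

```text
time: 9.85
eef_pos: [0.5013, 0.0125, 0.109]
orientation: [[0.128, 0.992, -0.004], [0.991, -0.128, -0.046], [-0.046, 0.001, -0.999]]
ft_force: [0.5, -0.3, -3.2]
width: 0.0617
grip_force: 25.0
```

Run:
```python
from h import *
s=env.sense(); print(s['eef_pos']-seat(60),s['ft_force']); plan(seat(18),RS,.5,n=3)
```

```text
[ 0.00084598  0.00042454 -0.00090485] [ 0.52502141 -0.29959574 -3.23828283]
[[[0.02,-0.01,0.46],[0.01,0.0,-0.01],0.5],[[0.01,-0.01,0.45],[0.0,0.01,-0.01],0.5],[[0.02,-0.01,0.46],[0.01,-0.0,-0.01],0.5]]
```

Request:
servo_tool:
  rows:
    - [[0.02, -0.01, 0.46], [0, 0, 0], 0.5]
    - [[0.01, -0.01, 0.45], [0, 0, 0], 0.5]
    - [[0.02, -0.01, 0.46], [0, 0, 0], 0.5]
    - [[0, 0, 0], [0, 0, 0], 0.5]
    - [[0, 0, 0], [0, 0, 0], 0.5]

```text
time: 10.27
eef_pos: [0.4992, 0.0104, 0.0688]
orientation: [[0.131, 0.991, -0.004], [0.99, -0.131, -0.046], [-0.046, 0.002, -0.999]]
ft_force: [0.7, -0.5, -2.6]
width: 0.0618
grip_force: 25.0
```

Run:
```python
from h import *
s=env.sense(); p=s['eef_pos']; R=s['orientation']; print(p-seat(18),s['ft_force'])
for H in([20.8,-.775,4.93],[-33.1,-.617,7.39]): print((p+R@np.array(H)/1e3-[0,0,.01]).round(4))
plan(seat(5),RS,.5,n=3)
```

```text
[-0.00130925 -0.00170796  0.00094994] [ 0.71439062 -0.46956231 -2.5624879 ]
[0.5011 0.0309 0.0529]
[ 0.4942 -0.0226  0.053 ]
[[[0.03,0.01,0.15],[0.01,0.0,-0.02],0.5],[[0.03,0.01,0.16],[0.0,0.01,-0.03],0.5],[[0.02,0.02,0.15],[0.01,-0.0,-0.02],0.5]]
```

Request:
servo_tool:
  rows:
    - [[0.06, 0.04, 0], [0, 0, 0], 0.5]
    - [[0, 0, 0], [0, 0, 0], 0.5]
    - [[0, 0, 0], [0, 0, 0], 0.5]

```text
time: 10.52
eef_pos: [0.5015, 0.0124, 0.0696]
orientation: [[0.131, 0.991, -0.001], [0.99, -0.131, -0.046], [-0.046, 0.005, -0.999]]
ft_force: [0.5, 0.2, -2.6]
width: 0.0623
grip_force: 25.0
```

Request:
servo_tool:
  rows:
    - [[0, 0, 0], [0, 0, 0], 0.5]

```text
time: 10.6
eef_pos: [0.5011, 0.0124, 0.0694]
orientation: [[0.131, 0.991, -0.002], [0.99, -0.131, -0.046], [-0.046, 0.004, -0.999]]
ft_force: [-0.3, 0.9, -3.0]
width: 0.0617
grip_force: 25.0
```

Run:
```python
from h import *
s=env.sense(); p=s['eef_pos']; R=s['orientation']; print(p-seat(18),s['ft_force'])
for H in([20.8,-.775,4.93],[-33.1,-.617,7.39]): print((p+R@np.array(H)/1e3-[0,0,.01]).round(4))
plan(seat(5),RS,.5,n=3)
c=env.calibration('wrist'); im=shot('wrist','w9.png')
# pin seen through the plain hole?
u=proj(c,[(.5024,.0325,.0486)])[0]; print(u); m,o,hs=greenpix(im); print([cv2.fitEllipse(a) for a in hs])
g=cv2.cvtColor(im,cv2.COLOR_BGR2GRAY); x,y=u.round().astype(int); print(g[y-16:y+17:2,x-18:x+19:2])
```

```text
[0.00060755 0.00031513 0.00148708] [-0.32124023  0.87873778 -2.98436915]
[0.503  0.0329 0.0535]
[ 0.4961 -0.0206  0.0535]
[[[0.0,-0.01,0.16],[0.01,0.0,-0.02],0.5],[[0.01,-0.0,0.16],[0.02,0.0,-0.02],0.5],[[-0.0,-0.01,0.16],[0.01,0.0,-0.03],0.5]]
[322.29243687 253.24047712]
[((323.4562072753906, 263.8053283691406), (26.591108322143555, 29.06636619567871), 88.97648620605469)]
[[ 83  80  81  82  82  80  82  81  79  83  81  80  81  81  81  81  80  78
   80]
 [ 83  81  80  83  81  81  81  78  81  78  81  80  83  83  79  75  81  81
   77]
 [ 83  80  80  84  81  80  81  82  76  81  78  79  80  81  82  80  80  82
   79]
 [ 79  80  83  81  82  84  81  80  83  83  77  84  82  83  80  81  80  79
   81]
 [ 81  78  80  81  81  81  80  81  78  79  82  82  79  80  81  78  79  76
   81]
 [ 82  81  80  78  84  82  80  85  77  78  78  83  83  83  81  79  78  81
   80]
 [ 82  81  81  81  83  77  81  80  80  82  83  84  81  82  78  81  82  81
   83]
 [ 79  78  80  81  81  80  79  79  81  85  85  76  80  80  83  80  81  82
   80]
 [ 80  82  79  79  82  82  87  94 125 128 130 100  93  91  80  83  78  79
   79]
 [ 79  81  81  79  81  84 113 100 106 118 104  97 113 117 102  81  80  80
   79]
 [ 80  80  82  80  89 115 112 116 115 110 115 114 112 114 112 103  81  80
   82]
 [ 81  81  81  78 115 112 113 114 114 115 113 115 111 116 112 111  97  82
   81]
 [ 80  82  80  70 115 115 115 114 114 113 114 114 115 116 112 115  88  81
   81]
 [ 80  81  81  57 103 117 116 115 111 115 115 115 112 113 115 114  53  77
   81]
 [ 82  84  81  57  52 115 116 115 116 115 114 116 120 114 118  76  48  77
   81]
 [ 82  80  82  67  50  61 102 118 118 116 117 118 117 115  77  55  54  79
   83]
 [ 79  82  77  75  56  53  52  84  99 109 110 102  97  53  51  56  60  81
   82]]
```

Through the plain hole the bright pin top shows at about (323,253), as predicted, so alignment is good. Descending.

Request:
servo_tool:
  rows:
    - [[0, -0.01, 0.16], [0, 0, 0], 0.5]
    - [[0, -0.01, 0.16], [0, 0, 0], 0.5]
    - [[0.01, 0, 0.16], [0, 0, 0], 0.5]
    - [[0, 0, 0], [0, 0, 0], 0.5]

```text
time: 10.98
eef_pos: [0.4991, 0.0121, 0.053]
orientation: [[0.131, 0.991, -0.006], [0.99, -0.131, -0.046], [-0.046, -0.0, -0.999]]
ft_force: [0.9, 0.2, -2.4]
width: 0.0616
grip_force: 25.0
```

Run:
```python
from h import *
s=env.sense(); p=s['eef_pos']; R=s['orientation']; print(p-seat(5),s['ft_force'],s['ft_torque'])
for H in([20.8,-.775,4.93],[-33.1,-.617,7.39]): print((p+R@np.array(H)/1e3-[0,0,.01]).round(4))
plan(seat(0),RS,.5,n=3)
```

```text
[-1.43030683e-03  8.80349118e-06 -1.88718108e-03] [ 0.93710912  0.23128576 -2.36308076] [-0.00053508  0.10703362 -0.00822406]
[0.501  0.0326 0.0371]
[ 0.4941 -0.0209  0.0371]
[[[0.0,0.02,0.03],[-0.0,0.0,-0.02],0.5],[[0.01,0.01,0.04],[-0.0,0.01,-0.02],0.5],[[0.0,0.02,0.03],[-0.0,0.0,-0.02],0.5]]
```

Request:
servo_tool:
  rows:
    - [[0, 0.02, 0], [0, 0, 0], 0.5]
    - [[0, 0.02, 0.04], [0, 0, 0], 0.5]
    - [[0, 0, 0.03], [0, 0, 0], 0.5]
    - [[0, 0, 0], [0, 0, 0], 0.5]

```text
time: 11.32
eef_pos: [0.5013, 0.0119, 0.0521]
orientation: [[0.131, 0.991, -0.004], [0.99, -0.131, -0.046], [-0.046, 0.002, -0.999]]
ft_force: [-0.1, -0.1, -3.3]
width: 0.0618
grip_force: 25.0
```

Request:
servo_tool:
  rows:
    - [[0, 0, 0.03], [0, 0, 0], 0.5]
    - [[0, 0, 0], [0, 0, 0], 0.5]

```text
time: 11.48
eef_pos: [0.5012, 0.0119, 0.0512]
orientation: [[0.131, 0.991, -0.004], [0.99, -0.131, -0.046], [-0.046, 0.002, -0.999]]
ft_force: [-1.2, -0.1, -2.1]
width: 0.0618
grip_force: 25.0
```

Request:
servo_tool:
  rows:
    - [[0, 0, 0.04], [0, 0, 0], 0.5]
    - [[0, 0, 0], [0, 0, 0], 0.5]

```text
time: 11.65
eef_pos: [0.5011, 0.0118, 0.0499]
orientation: [[0.131, 0.991, -0.004], [0.99, -0.131, -0.046], [-0.046, 0.002, -0.999]]
ft_force: [-0.4, -0.2, -3.1]
width: 0.0621
grip_force: 25.0
```

Request:
servo_tool:
  rows:
    - [[0, 0, 0.03], [0, 0, 0], 0.5]
    - [[0, 0, 0], [0, 0, 0], 0.5]

```text
time: 11.82
eef_pos: [0.5011, 0.0118, 0.049]
orientation: [[0.131, 0.991, -0.004], [0.99, -0.131, -0.046], [-0.046, 0.002, -0.999]]
ft_force: [-0.3, -0.4, -2.6]
width: 0.0615
grip_force: 25.0
```

Request:
servo_tool:
  rows:
    - [[0, 0, 0.03], [0, 0, 0], 0.5]
    - [[0, 0, 0], [0, 0, 0], 0.5]

```text
time: 11.98
eef_pos: [0.5011, 0.0117, 0.0481]
orientation: [[0.131, 0.991, -0.004], [0.99, -0.131, -0.046], [-0.046, 0.002, -0.999]]
ft_force: [-0.2, -0.1, -2.9]
width: 0.0616
grip_force: 25.0
```

Request:
servo_tool:
  rows:
    - [[0, 0, 0.03], [0, 0, 0], 0.5]
    - [[0, 0, 0], [0, 0, 0], 0.5]

```text
time: 12.15
eef_pos: [0.5012, 0.0117, 0.0473]
orientation: [[0.131, 0.991, -0.004], [0.99, -0.131, -0.046], [-0.046, 0.002, -0.999]]
ft_force: [1.4, -0.2, -2.1]
width: 0.0621
grip_force: 25.0
```

Request:
servo_tool:
  rows:
    - [[0, 0, 0.03], [0, 0, 0], 0.5]
    - [[0, 0, 0], [0, 0, 0], 0.5]

```text
time: 12.32
eef_pos: [0.5013, 0.0117, 0.0471]
orientation: [[0.131, 0.991, -0.003], [0.99, -0.131, -0.046], [-0.046, 0.003, -0.999]]
ft_force: [-1.3, 0.2, 4.3]
width: 0.062
grip_force: 25.0
```

Request:
servo_tool:
  rows:
    - [[0, 0, 0.02], [0, 0, 0], 0.5]
    - [[0, 0, 0], [0, 0, 0], 0.5]

```text
time: 12.48
eef_pos: [0.5013, 0.0117, 0.0471]
orientation: [[0.131, 0.991, -0.003], [0.99, -0.131, -0.046], [-0.046, 0.003, -0.999]]
ft_force: [-3.4, 0.9, 9.8]
width: 0.0618
grip_force: 25.0
```

Request:
servo_tool:
  rows:
    - [[0, 0, 0.02], [0, 0, 0], 0.5]
    - [[0, 0, 0], [0, 0, 0], 0.5]

```text
time: 12.65
eef_pos: [0.5013, 0.0117, 0.0471]
orientation: [[0.131, 0.991, -0.003], [0.99, -0.131, -0.046], [-0.046, 0.003, -0.999]]
ft_force: [-4.4, 1.5, 14.0]
width: 0.0618
grip_force: 25.0
```

Contact came at TCP z 0.047 and the fitted underside is at seat height, so the plate is seated. I'll relieve the press and release.

Request:
servo_tool:
  rows:
    - [[0, 0, -0.05], [0, 0, 0], 0.5]
    - [[0, 0, 0], [0, 0, 0], 0.5]
  grip_force: 5

```text
time: 12.82
eef_pos: [0.5015, 0.0117, 0.0471]
orientation: [[0.131, 0.991, -0.002], [0.99, -0.131, -0.046], [-0.046, 0.004, -0.999]]
ft_force: [0.4, 0.0, -1.6]
width: 0.0621
grip_force: 5.0
```

Request:
servo_tool:
  rows:
    - [[0, 0, 0], [0, 0, 0], 0.72]
    - [[0, 0, 0], [0, 0, 0], 0.76]
    - [[0, 0, 0], [0, 0, 0], 0.8]
    - [[0, 0, 0], [0, 0, 0], 0.8]
    - [[0, 0, 0], [0, 0, 0], 0.8]

```text
time: 13.23
eef_pos: [0.5013, 0.0116, 0.0467]
orientation: [[0.131, 0.991, -0.004], [0.99, -0.131, -0.046], [-0.046, 0.002, -0.999]]
ft_force: [-1.2, -0.1, 0.9]
width: 0.0731
grip_force: 0.0
```

Run:
```python
from h import *
s=env.sense(); print(s['eef_pos'],s['width'],s['ft_force']); R=s['orientation']
plan(s['eef_pos']+[0,0,.16],Rtool(-7.4),.8,n=6)
```

```text
[0.50125377 0.0116379  0.04669715] 0.07311442546363804 [-1.18390869 -0.08872204  0.8592906 ]
[[[-0.04,0.0,-0.89],[0.0,0.09,-0.0],0.8],[[-0.03,0.0,-0.89],[0.01,0.09,-0.01],0.8],[[-0.03,0.01,-0.88],[0.0,0.08,-0.0],0.8],[[-0.02,-0.0,-0.89],[0.01,0.09,-0.01],0.8],[[-0.02,-0.0,-0.89],[0.0,0.09,-0.0],0.8]]
[[[-0.0,-0.0,-0.89],[0.01,0.09,-0.0],0.8]]
```

Request:
servo_tool:
  rows:
    - [[-0.01, 0, -0.3], [0, 0, 0], 0.8]
    - [[-0.03, 0, -0.6], [0, 0, 0], 0.8]
    - [[-0.04, 0, -0.9], [0, 0, 0], 0.8]
    - [[-0.04, 0, -0.9], [0, 0.25, 0], 0.8]
    - [[0, 0, -0.9], [0, 0.25, 0], 0.8]

```text
time: 13.65
eef_pos: [0.5009, 0.0128, 0.1566]
orientation: [[0.13, 0.992, 0.002], [0.992, -0.13, -0.001], [-0.001, 0.003, -1.0]]
ft_force: [0.8, -0.2, -0.8]
width: 0.073
grip_force: 0.0
```

Request:
servo_tool:
  rows:
    - [[-0.8, 0, -0.9], [0, 0, 0], 0.8]
    - [[-0.9, 0, -0.4], [0, 0, 0], 0.8]
    - [[-0.6, 0, 0], [0, 0, 0], 0.8]
    - [[0, 0, 0], [0, 0, 0], 0.8]

```text
time: 13.98
eef_pos: [0.4921, -0.0584, 0.1959]
orientation: [[0.134, 0.991, 0.005], [0.991, -0.134, -0.004], [-0.003, 0.006, -1.0]]
ft_force: [-0.2, -0.0, 0.1]
width: 0.073
grip_force: 0.0
```

Run:
```python
from h import *
np.set_printoptions(precision=4,suppress=True)
s=env.sense(); c=env.calibration('wrist'); im=shot('wrist','w10.png'); b=shot('scene','s10.png'); t=env.get_image('top')
print(s['eef_pos'],s['ft_force'])
m,o,hs=greenpix(im); bb=cv2.boundingRect(o); r=cv2.minAreaRect(o); print(r,bb)
P=onz(c,cv2.boxPoints(r),[.044]*4); print(P, np.linalg.norm(P[1]-P[0]),np.linalg.norm(P[2]-P[1]))
x,y,w,h=bb; A=cv2.resize(im[max(0,y-60):y+h+60,max(0,x-80):x+w+80],(400,400)); B=cv2.resize(b[220:320,240:340],(400,400),interpolation=2)
cv2.imwrite('pics/fin.png',np.hstack([A,B]))
```

```text
[ 0.4921 -0.0584  0.1959] [-0.1622 -0.0466  0.0811]
((322.0, 137.0), (114.0, 80.0), 90.0) (282, 80, 81, 115)
[[ 0.4765  0.0622  0.044 ]
 [ 0.5369  0.0541  0.044 ]
 [ 0.5272 -0.0329  0.044 ]
 [ 0.4626 -0.0241  0.044 ]] 0.06090714646928734 0.0875394587120522
```

View pics/fin.png

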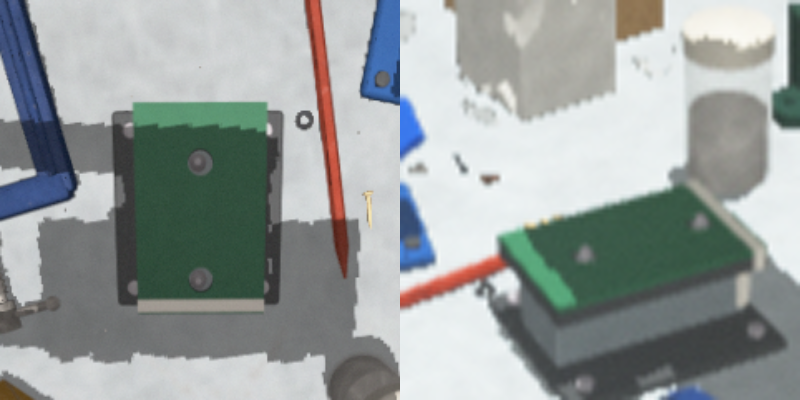

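The plate is flat on the seat, green side up, with both pins through its holes (left crop (200,162) and (200,280)) and the white band over the pedestal's white end. I'll hand it in.

```bash
python3 -c "
from h import *
print(env.close_job())"
```

```text
the job is handed in; nothing more can be done
None
```

The plate was pushed over in the cradle, then picked up and seated flat on the pedestal, green side up, white end to white end, with both pins through its holes. The job was handed in after about 14 s of the 45 s, with no verdict returned.

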